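Screw down the battery cover of a radio

ROBOT

A 6-joint arm with a two-finger parallel gripper is mounted at the origin on the work surface. World frame = base frame: x ahead of the robot, y to its left, z up, the work surface at z = 0. Lengths are in mm, angles in rad, forces in N, time in s.
With the tool pointing down it reaches from about 275 to 1000 mm from the base axis. Payload 8.4 kg.
Tool frame: the origin (TCP) lies between the finger pads; the fingertips stand 22 mm ahead of it and the grasp point (between the pads) lies 3 mm ahead of it; z points along the fingers, y is the line along which they close (so a half turn about z gives the same grasp; the last joint's range is limited). The gripper opens to 85 mm and grips with 20 to 120 N. Pads are 22 mm wide; open, the fingers measure 114 mm over their backs; the gripper's body (76 mm by 85 mm) begins 54 mm behind the grasp point. The pads swing forward as they close: fully open they stand 13 mm farther back than shut.
Start: joints at [-1.214, 0.353, 1.633, -0, 1.155, -0.002], TCP at [219.468, -585.202, 223.681] pointing down, gripper open.
Joint ranges: [-2.63, 2.63], [-0.92, 2.1], [0.06, 2.66], [-1.3, 4.44], [0, 2.69], [-3.02, 3.02]. Speed limits (rad/s): [2.22, 2.22, 2.79, 3.14, 3.14, 3.14].

INTERFACE

Orientations are given as [roll, pitch, yaw] about the fixed x, y, z axes, in that order (R = Rz(yaw) Ry(pitch) Rx(roll)).
In Python, from rig import r, grab_frame gives the robot as it stands.
- The arm moves only by the shell command python3 -m inch 'ROWS' [FORCE]. ROWS is JSON, a list of rows, each a list of 7 numbers: the turn, a rotation vector about the tool's x, y, z as a fraction of full scale, then the shift along the tool's x, y, z as a fraction of full scale, then the closure, from 0 (fully open) to 1 (shut). In form: [[rx, ry, rz, dx, dy, dz, fingers], ...]. A call has 1 to 8 rows; each row shifts and turns the commanded pose from where the row before left it, along the tool's axes as they then stand; what a row does not reach is not made up. Full scale, the value 1, is 2.5 cm for a shift and pi rad for a turn. A row lasts 1/12 s, in which the tool goes at most 41.7 mm and 7.16 degrees, less where a joint would pass 70% of its speed; a pose out of reach is approached as far as the arm can. A call with a number of a shift or a turn outside -1 to 1 is refused whole. A call with a gripper value outside its range is refused whole. The fingers move at their own pace and stop on an object; FORCE is the grip in N (left out, the last holds). Time passes only in rows, so rows that do not move let the fingers close. It gives the time, the measured TCP pose, the force, the opening and the grip force at its end, in the units of the state.
- r.sense(): the state, without advancing time (a new reading comes with each control period).
- grab_frame(name): name is "side" or "top" or "wrist"; returns a dict with "pixels" (480x640x3 uint8, red, green, blue), "z_map" (480x640 float32, mm along the optical axis (not along the pixel's ray), 0 where there is no reading), "vertical_fov" (degrees; the focal length in pixels is half the picture's height over the tangent of half this angle, whatever the lens; pixels are square), "cx", "cy" (the principal point, pixels), "cam_to_world" (4x4, takes a point from camera to world coordinates). Camera axes: x right, y down, z forward; pixel columns grow to the right and rows downward; lengths in mm; the calibration is good to about 2 mm. A picture is of the moment at which its call begins.
- r.sign_off(): hands the job in; it is judged then, once.
The state is a dict: "clock": time; "qpos": joint angles; "qvel": joint speeds; "joint_efforts": joint torques, N m; "eef_pos": TCP position; "tcp_rot": TCP orientation; "contact_force": force on the tool from outside, world axes, zero at the start; "wrist_torque": the same for the moment, N m; "opening": opening from 0.0 (shut) to 1.0 (fully open); "grasp_force": force on a finger pad.
Only numpy, scipy, OpenCV 4.12 (cv2) and the standard library are available. Lean on these libraries where they do the work, as an engineer would, in place of code of your own. Each camera call takes 0.05 s, during which the arm holds its last target. There are 200 camera calls.

TASK

The portable radio lies on its face with its battery cover standing open. Push the cover down shut, then take the screwdriver from the wooden block, seat its bit in the slot of the cover's big quarter-turn screw, press down and turn clockwise until it stops, so that the cover stays shut. Stand the screwdriver back in its hole in the block, and leave the tea things and the spent batteries where they stand.

Things in the scene. Friction and masses are not known exactly. Their poses are not given: they have to be found in the camera images.
- radio: Portable radio lying face down, fixed: wooden case 165 mm (x) by 250 mm (y) by 72 mm high, grey back up. Origin: centre of its underside, z up, +x towards its carrying handle (steel bar 22 mm beyond the +x side) and aerial (6 mm rod along the +x edge, up to z = 79 mm). The cover closes a battery bay, x = -60 to +45, y = -67 to +67 mm.
- cover (a joint): Cover hinge, rad: 0 = shut, flush (stop), grows as it opens upward, to 1.2. Hinge line: parallel to the radio's y at x = +45, z = 70 mm in the radio's frame. Stiff (0.09 N m friction), it stays where left; pushed down and let go, it rests ajar at about 0.08 on a contact spring until it is screwed down (6 to 8 N on the screw head shuts it).
- cover_middle (a point): Middle of the cover's outer face (upper when shut), moving with it; z outward normal, x to the hinge. Flat grey plate 105 mm (x, hinge to the free edge on the radio's -x side) by 132 mm (y) by 4 mm.
- screw (a joint): Quarter-turn screw in the cover, rad: grows clockwise seen from above, 0 to 1.65 (stops), 1.65 = locked; friction 0.06 N m. From 0.5 on, its tongue passes under a ramped catch in the radio, only while the cover is pressed to within 1 mm of shut; pressed less, it is blocked there. Locked, it holds the cover shut (joint cover below 0.02).
- screw_slot (a point): Centre of the slot at the top of the screw's head, moving with cover and screw; x along the slot, z out along the screw's axis. Steel head 30 mm across, 8 mm proud of the cover, 87 mm from the hinge line, mid-width of the cover. Slot 18 mm long with closed ends, 4.5 mm wide (8.5 mm at its bevelled mouth), 6 mm deep.
- driver_handle (a point): Screwdriver, loose, about 0.13 kg, upright, bit down in the block. Black square handle 30 x 30 mm, 84 mm long, flats across x and y. This point is on its axis 26 mm below its top (58 mm above its bottom); z up, x across the blade's width. Below, an 8 mm steel shaft ends in a flat blade 12 mm wide (x), 2 mm thick (y), 14 mm long; tip 138 mm below this point.
- driver_tip (a point): Middle of the tip of the screwdriver's blade; same axes as driver_handle.
- block: Wooden tool block fixed to the table, 70 mm (x) by 110 mm (y) by 85 mm high, origin at the centre of its underside, z up. Besides the screwdriver's hole it has two empty 10 mm holes.
- block_hole0 (a point): Centre of the mouth of the screwdriver's hole in the block's top, 85 mm above the table: 21 mm across, right through. The screwdriver's handle (shoulder) rests on the top around it, its tip then 5 mm above the table.
- jug: White ceramic milk jug, 72 mm across, 95 mm high, with a handle at +y (to 59 mm from its axis), loose; origin at the centre of its underside. To be left alone.
- cell_a: Spent battery standing on end beside the radio, 34 mm across, 61 mm high, loose; origin at the centre of its underside. To be left alone.
- cell_b: A second spent battery, the same. To be left alone.
- cups: Stack of four white plastic cups, 74 mm across, 129 mm high, loose; origin at the centre of its underside. To be left alone.
- sugar: Steel sugar bowl with closed hinged lid, 94 mm across, 97 mm high, loose; origin at the centre of its underside. To be left alone.
- mug: White mug, 82 mm across, 92 mm high, loose; origin at the centre of its underside. To be left alone.
Things that resemble listed ones, but are neither listed nor needed, are in the scene too. Of the things like the part that bears driver_handle, leave any that is blue or purple; of the rest the smaller one is meant.

How it is judged (in metres and radians):
On the way, in this order (a step that is already met when the one before it is completed fails the run):
1. the cover is pushed down shut (at most ajar on its spring: joint cover below 0.15) (value of joint cover below 0.15 rad), for 0.2 s.
2. the screw is turned home (joint screw above 1.4) with the cover held shut (joint cover below 0.03) and the screwdriver pressing on it (value of joint screw above 1.4 rad and value of joint cover below 0.03 rad and contact force between driver and screw above 0.5 N), for 0.1 s.
At the end, for the whole second after the job is handed in: The screw is locked (joint screw above 1.4 of 1.65), the cover is shut (joint cover below 0.03), and the screwdriver, let go, stands upright (within 0.12 rad) in its hole in the block, its tip within 12 mm of the hole's axis and less than 15 mm above the table (value of joint screw above 1.4 rad and value of joint cover below 0.03 rad and horizontal distance between driver_tip and block_hole0 below 0.012 m and height (world z) of driver_tip below 0.015 m and angle between driver_handle's own z axis and vertical below 0.12 rad); the robot touches nothing.
It fails at once if a bystander (jug, cups, sugar bowl, mug, spent batteries) is moved by more than 30 mm (distance of any of jug, cups, sugar, mug, cell_a, cell_b from where it was at the start of the episode above 0.03 m).
It fails at once if the screw is turned with the fingers instead of the screwdriver (contact force between the fingers and screw above 1 N and velocity of joint screw above 0.3 rad/s).
It also fails if it takes over 61 s, if anything falls off the work surface, if the arm or the gripper's body presses on something with over 40 N, if the wrist force passes 120 N, or if a joint passes its speed limit or range.

## Working session

There is one attempt and no reset: what is moved stays moved. The work goes in short steps, Python scripts to look and compute and a shell command to move; the robot and the scene stay as the last step left them, time stands still between calls to the robot, and variables do not carry over. Pictures are saved under pics/ and viewed, at most 10 in all, crops included, and the job is handed in when it is done.

```bash
ls; mkdir -p pics; python3 - <<'E'
from rig import r, grab_frame
import cv2,numpy as np
for n in ("top","side"):
    f=grab_frame(n); cv2.imwrite(f"pics/{n}0.png",f["pixels"][:,:,::-1]); np.savez(f"pics/{n}0.npz",**f)
    print(n,f["vertical_fov"],f["cx"],f["cy"],np.round(f["cam_to_world"],3).tolist())
print(r.sense())
E
```

```text
pics
top 43.199072963515235 319.6853036405612 231.62400554490955 [[0.012, -0.998, 0.056, 498.569], [-1.0, -0.012, 0.003, 2.633], [-0.003, -0.056, -0.998, 1474.23], [0.0, 0.0, 0.0, 1.0]]
side 54.855763826036785 316.6587571438769 234.17564917169406 [[-0.931, -0.221, 0.292, 288.793], [-0.365, 0.608, -0.705, 722.334], [-0.022, -0.763, -0.646, 794.73], [0.0, 0.0, 0.0, 1.0]]
{'clock': 0.1, 'qpos': array([-1.21440105e+00,  3.53574007e-01,  1.63405492e+00, -1.29122799e-05,
        1.15520310e+00, -2.38325382e-03]), 'qvel': array([-1.83832588e-03, -5.08352312e-04,  1.29100317e-04, -9.31094942e-04,
        4.48398622e-05, -5.88797371e-04]), 'joint_efforts': array([ 1.33670543e-03, -6.06352258e+01, -3.42817819e+01,  1.24968801e-05,
        3.94956849e-03,  4.47058812e-05]), 'eef_pos': array([ 219.31099844, -584.79436644,  223.0418833 ]), 'tcp_rot': array([-3.14035326e+00,  8.85291300e-06,  3.58783758e-01]), 'contact_force': array([ 0.28344934, -1.41757174, -0.23934638]), 'wrist_torque': array([ 0.05286661,  0.00362277, -0.0135119 ]), 'grasp_force': 0.0, 'opening': 1.002356077574748}
```

View pics/top0.png

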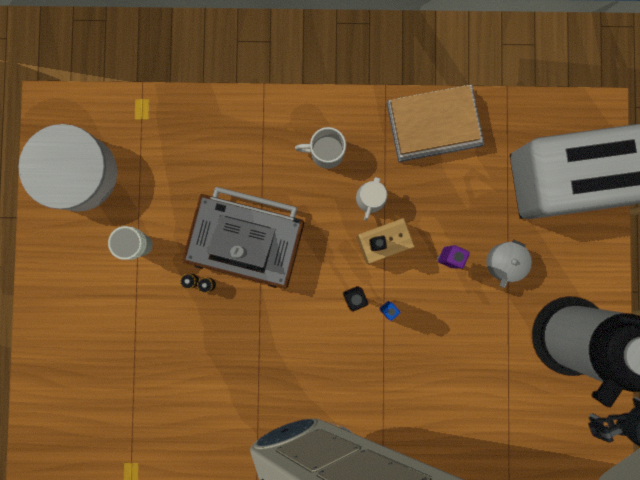

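View pics/side0.png

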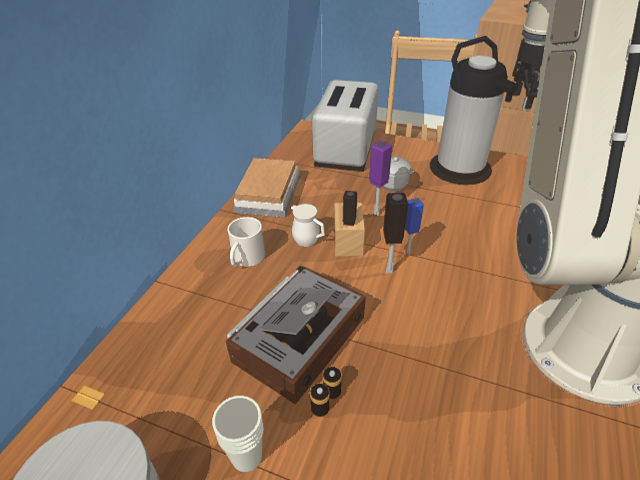

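Top view: the radio is at (245,240), with its cover ajar and the screw at (237,252). The block is at (386,241). There are four screwdrivers:
- black in the block (378,243)
- larger black (356,298)
- blue (390,311)
- purple (455,257)

The black one in the block fits: it is the smaller of the two that aren't blue or purple. An enlarged crop will confirm this while I measure.

```bash
cat > h.py <<'E'
import numpy as np,cv2
from rig import r, grab_frame
def cloud(f):
    H,W=f["z_map"].shape; fl=H/2/np.tan(np.radians(float(f["vertical_fov"]))/2)
    u,v=np.meshgrid(np.arange(W),np.arange(H)); z=f["z_map"]
    P=np.stack([(u-f["cx"])/fl*z,(v-f["cy"])/fl*z,z],-1); M=f["cam_to_world"]
    P=P@M[:3,:3].T+M[:3,3]; P[z==0]=np.nan; return P
def rect(P):  # min-area rectangle of xy points, mm
    return cv2.minAreaRect(P[:,:2].astype(np.float32))
def plane(P):
    for _ in range(4):
        c=np.median(P,0) if _==0 else P.mean(0); n=np.linalg.svd(P-c,full_matrices=False)[2][2]; n*=np.sign(n[2])
        d=np.abs((P-c)@n); P=P[d<max(2,2*np.median(d))]
    return c,n,P
E
python3 - <<'E'
from h import *
t=np.load("pics/top0.npz"); s=np.load("pics/side0.npz"); T=cloud(t); S=cloud(s)
def box(P,x0,x1,y0,y1,z0,z1):
    with np.errstate(invalid='ignore'):
        return (P[...,0]>x0)&(P[...,0]<x1)&(P[...,1]>y0)&(P[...,1]<y1)&(P[...,2]>z0)&(P[...,2]<z1)
for n,P in(("top",T),("side",S)):
    print(n,"table z",np.nanmedian(P[box(P,330,400,-100,100,-20,20)][:,2]))
    m=box(P,350,650,20,340,64,78); print("radio",rect(P[m]),m.sum(),np.median(P[m][:,2]))
    m=box(P,420,560,-230,-90,78,92); print("block",rect(P[m]),m.sum(),np.median(P[m][:,2]))
    g=t if n=="top" else s; dark=g["pixels"].max(2)<60
    for zr in((130,160),(150,260)):
        m=box(P,350,560,-230,-60,*zr)&dark
        k,l,st,c=cv2.connectedComponentsWithStats(m.astype(np.uint8))
        for i in range(1,k):
            if st[i,4]>15: Q=P[l==i]; print(zr,"dark",st[i],c[i],rect(Q),np.percentile(Q[:,2],[5,50,95]))
    m=box(P,350,650,20,340,82,230); print("above radio",m.sum(), rect(P[m]),np.nanpercentile(P[m],[2,50,98],axis=0))
p=t["pixels"][:,:,::-1]
a=cv2.resize(p[200:330,330:480],(600,520),interpolation=3); cv2.imwrite("pics/crop1.png",a)
a=cv2.resize(p[180:295,175:310],(0,0),fx=5,fy=5,interpolation=3); cv2.imwrite("pics/crop2.png",a)
E
```

```text
top table z 0.08580450316389943
radio ((530.4820556640625, 192.1079864501953), (251.37841796875, 213.5508575439453), 76.5497817993164) 4883 72.50681717350471
block ((533.5042724609375, -148.60064697265625), (50.529640197753906, 116.81521606445312), 0.7007430791854858) 579 85.04290911416888
(150, 260) dark [371 238  16  13 140] [377.87142857 243.78571429] ((547.6195678710938, -120.34397888183594), (26.621932983398438, 29.435083389282227), 8.884963035583496) [159.92650381 168.86936583 172.73810323]
(150, 260) dark [351 287  17  24 204] [358.64215686 298.16176471] ((431.76422119140625, -70.96768188476562), (40.408363342285156, 35.549800872802734), 22.729063034057617) [210.90813353 222.25028985 227.41201738]
above radio 1951 ((567.1050415039062, 169.7560272216797), (204.17181396484375, 126.28987121582031), 76.25302124023438) [[502.32656789 123.3063767   82.69376087]
 [544.71152653 187.23591727 103.36396284]
 [593.22049126 251.82421923 126.15241283]]
side table z 0.41783048314454163
radio ((555.4027099609375, 185.83489990234375), (251.99942016601562, 164.88133239746094), 76.42070770263672
[... 539 characters left out ...]
50.94253441 162.36052508 170.30850778]
(150, 260) dark [387 193   8   8  31] [389.38709677 196.38709677] ((448.4031982421875, -73.00894165039062), (24.716358184814453, 10.881730079650879), 83.080078125) [218.87421106 222.56573316 224.88101219]
(150, 260) dark [399 193   9  14  44] [403.54545455 198.29545455] ((420.7222900390625, -74.46217346191406), (12.496455192565918, 35.20630645751953), 26.199825286865234) [216.95171308 222.92954253 224.45540093]
above radio 1497 ((570.0362548828125, 182.57907104492188), (133.45401000976562, 123.30545043945312), 76.28485870361328) [[503.57006238 127.11466719  82.996841  ]
 [545.26327169 197.34266772 106.05023426]
 [590.44923462 254.62213796 126.44117418]]
```

View pics/crop1.png

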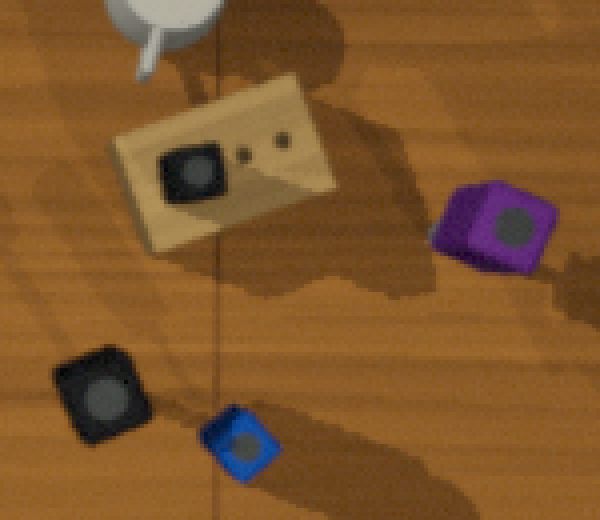

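View pics/crop2.png

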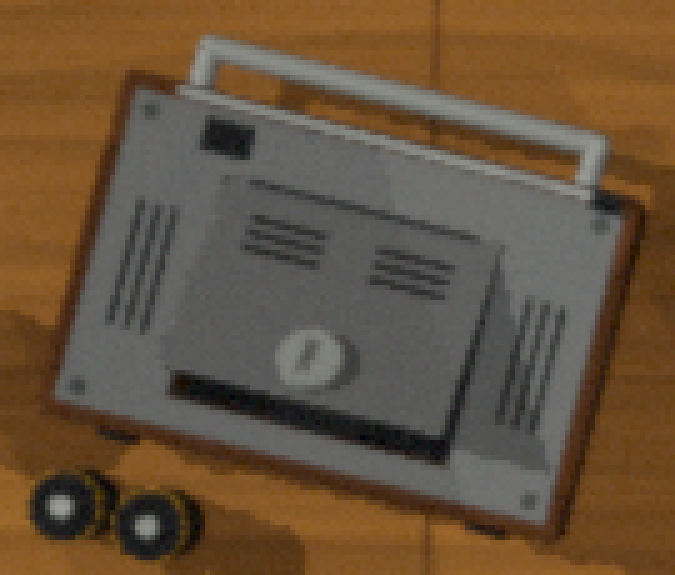

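Crop 1 confirms the target: the small black handle standing in the block at (190,173) in the crop. The larger black one at (105,395) is free-standing, and the blue and purple ones are excluded. Crop 2 shows the cover partly open, with the screw head at (310,357) and its slot roughly along the radio's x.

```bash
cat >> h.py <<'E'
from scipy.spatial.transform import Rotation as Ro
def go(xyz,yaw=None,s=None):
    """shift in tool axes (units of 25 mm) and turn (units of pi) to a vertical pose"""
    s=s or r.sense(); R=Ro.from_euler('xyz',s["tcp_rot"]); p=s["eef_pos"]
    d=R.inv().apply(np.array(xyz)-p)/25
    out="shift %s"%np.round(d,2)
    if yaw is not None:
        w=(R.inv()*Ro.from_euler('xyz',[np.pi,0,yaw])).as_rotvec()/np.pi; out+=" turn %s"%np.round(w,4)
    print("at",np.round(p,1),np.round(s["tcp_rot"],3),"F",np.round(s["contact_force"],1),"grip",round(s["grasp_force"],1),round(s["opening"],3),"t",s["clock"],out)
E
python3 - <<'E'
from h import *
t=np.load("pics/top0.npz"); s=np.load("pics/side0.npz"); T=cloud(t); S=cloud(s)
C=np.array([555.4,185.8]); ex=np.array([.972,-.235]); ey=np.array([.235,.972])
for n,P in(("top",T),("side",S)):
    Q=P.reshape(-1,3); Q=Q[np.isfinite(Q[:,0])]
    loc=np.c_[(Q[:,:2]-C)@ex,(Q[:,:2]-C)@ey,Q[:,2]]
    m=(np.abs(loc[:,0])<78)&(np.abs(loc[:,1])<120)&(loc[:,2]>66)&(loc[:,2]<76)
    print(n,"rot-frame back extents",np.percentile(loc[(np.abs(loc[:,1])<140)&(loc[:,2]>66)&(loc[:,2]<76)&(np.abs(loc[:,0])<120)],[1,99],axis=0).round(1))
    m=(np.abs(loc[:,1])<55)&(loc[:,0]<40)&(loc[:,0]>-55)&(loc[:,2]>78)&(loc[:,2]<140)
    c,nn,K=plane(loc[m]); print("cover",c,nn,"angle",np.arctan2(-nn[0],nn[2]) ,len(K),"z at x=45:",c[2]-(nn[0]*(45-c[0])-nn[1]*c[1])/nn[2], K[:,0].min(),K[:,2].max())
    m=(Q[:,1]<-400)&(Q[:,1]>-620)&(Q[:,0]>270)&(Q[:,0]<520)&(Q[:,2]>100); print("urn",np.percentile(Q[m],[2,50,98],axis=0).round())
E
python3 -c "
from h import *
go([150,-370,350],-.237)"
```

```text
top rot-frame back extents [[ -82.7 -123.7   66.5]
 [  79.8  123.2   75.9]]
cover [ -5.87432377   0.361726   100.77560481] [0.49097578 0.00181353 0.87117133] angle -0.5132104077758056 984 z at x=45: 72.10454538062271 -47.76901728244386 125.6267121324222
urn [[ 275. -592.  111.]
 [ 348. -545.  302.]
 [ 411. -525.  359.]]
side rot-frame back extents [[ -81.6 -123.1   66.9]
 [  77.8  124.7   75.7]]
cover [ -4.86157053   3.0282724  102.00618337] [4.94427825e-01 2.81566363e-05 8.69218687e-01] angle -0.5171764449095244 1117 z at x=45: 73.64408878514155 -46.75059289321533 126.14942530329108
urn [[ 273. -606.  107.]
 [ 341. -539.  246.]
 [ 410. -524.  371.]]
at [ 219.3 -584.8  223. ] [-3.14   0.     0.359] F [ 0.3 -1.4 -0.2] grip 0.0 1.002 t 0.1 shift [ 0.42 -9.02 -5.07] turn [-4.000e-04  1.000e-04  1.896e-01]
```

```bash
python3 -m inch '[[0,0,0,0.05,-1,-0.2,1],[0,0,0,0.05,-1,-0.4,1],[0,0,0,0.05,-1,-0.5,1],[0,0,0,0.05,-1,-0.6,1],[0,0,0,0.05,-1,-0.6,1],[0,0,0,0.05,-1,-0.6,1],[0,0,0,0.05,-1,-0.6,1],[0,0,0,0.05,-1,-0.6,1]]'
python3 -m inch '[[0,0,0.038,0,-1,-0.6,1],[0,0,0.038,0,0,-0.4,1],[0,0,0.038,0,0,0,1],[0,0,0.038,0,0,0,1],[0,0,0.038,0,0,0,1],[0,0,0,0,0,0,1]]'
python3 -c "
from h import *
go([548,188,200],-.237)"
```

```text
clock: 0.77
eef_pos: [158.1, -393.0, 326.5]
tcp_rot: [-3.141, 0.0, 0.359]
contact_force: [-0.5, -1.1, 0.8]
opening: 0.001
grasp_force: 0.0
clock: 1.27
eef_pos: [149.7, -370.8, 351.1]
tcp_rot: [-3.142, 0.0, -0.244]
contact_force: [-0.2, 0.4, 0.7]
opening: -0.001
grasp_force: 0.0
at [ 149.7 -370.8  351.1] [-3.142  0.    -0.244] F [-0.2  0.4  0.7] grip 0.0 -0.001 t 1.2667 shift [ 10.07 -25.53   6.05] turn [-0.      0.     -0.0021]
```

```bash
R='see rows'; python3 -m inch '[[0,0,0,0.4,-1,0,1],[0,0,0,0.4,-1,0,1],[0,0,0,0.4,-1,0,1],[0,0,0,0.4,-1,0,1],[0,0,0,0.4,-1,0,1],[0,0,0,0.4,-1,0,1],[0,0,0,0.4,-1,0,1],[0,0,0,0.4,-1,0,1]]' | head -2
python3 -m inch '[[0,0,0,0.4,-1,0,1],[0,0,0,0.4,-1,0,1],[0,0,0,0.4,-1,0,1],[0,0,0,0.4,-1,0,1],[0,0,0,0.4,-1,0,1],[0,0,0,0.4,-1,0,1],[0,0,0,0.4,-1,0,1],[0,0,0,0.4,-1,0,1]]'|head -2
python3 -m inch '[[0,0,0,0.4,-1,0,1],[0,0,0,0.4,-1,0,1],[0,0,0,0.4,-1,0,1],[0,0,0,0.4,-1,0.2,1],[0,0,0,0.4,-1,0.5,1],[0,0,0,0.4,-1,0.5,1],[0,0,0,0.4,-1,0.5,1],[0,0,0,0.4,-1,0.5,1]]'|head -2
python3 -m inch '[[0,0,0,0.4,-1,1,1],[0,0,0,0,-0.5,1,1],[0,0,0,0,0,1,1],[0,0,0,0,0,0,1],[0,0,0,0,0,0,1]]'
python3 -c "
from h import *
go([548,188,150],-.237)
f=grab_frame('wrist'); cv2.imwrite('pics/w1.png',f['pixels'][:,:,::-1]); np.savez('pics/w1.npz',**f)
from h import cloud
P=cloud(f);print(np.round(P[::80,::80].reshape(-1,3)).tolist()[:30:3])"
```

```text
clock: 1.93
eef_pos: [275.1, -194.3, 351.1]
clock: 2.6
eef_pos: [400.1, -18.7, 351.0]
clock: 3.27
eef_pos: [525.0, 156.7, 295.2]
clock: 3.68
eef_pos: [542.1, 189.2, 220.0]
tcp_rot: [3.139, 0.003, -0.235]
contact_force: [0.3, 0.6, 0.9]
opening: -0.003
grasp_force: 0.0
at [542.1 189.2 220. ] [ 3.139e+00  3.000e-03 -2.350e-01] F [0.3 0.6 0.9] grip 0.0 -0.003 t 3.6833 shift [ 0.25 -0.01  2.8 ] turn [0.0007 0.001  0.0006]
[[812.0, 437.0, -1.0], [759.0, 214.0, -1.0], [706.0, -10.0, -2.0], [730.0, 392.0, -0.0], [673.0, 156.0, -1.0], [616.0, -81.0, -0.0], [637.0, 342.0, -0.0], [583.0, 107.0, 73.0], [596.0, 556.0, -1.0], [554.0, 253.0, 106.0]]
```

View pics/w1.png

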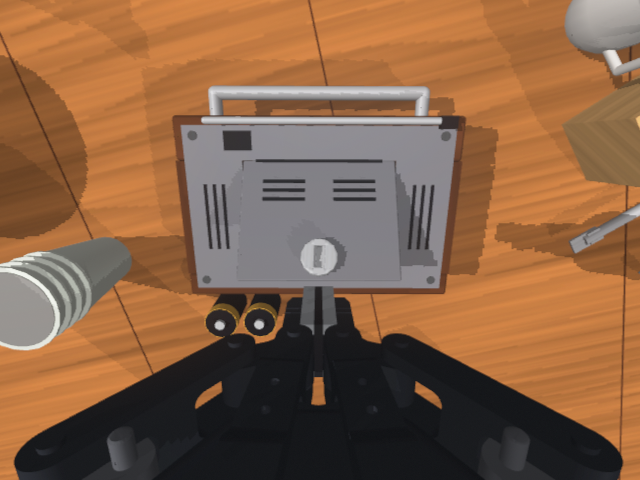

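The wrist view shows the cover ajar, with the screw head at (319,257) and the slot along the radio's x (image vertical). The fingers are lined up with the cover's mid-width, so I'm pushing it down now.

```bash
python3 -m inch '[[0,0,0,0.3,0,1,1],[0,0,0,0,0,1,1],[0,0,0,0,0,1,1],[0,0,0,0,0,0.6,1],[0,0,0,0,0,0.3,1],[0,0,0,0,0,0.3,1],[0,0,0,0,0,0.2,1],[0,0,0,0,0,0.2,1]]'
python3 -m inch '[[0,0,0,0,0,0.1,1],[0,0,0,0,0,0.1,1],[0,0,0,0,0,0.1,1],[0,0,0,0,0,0.05,1],[0,0,0,0,0,0,1]]'
```

```text
clock: 4.4
eef_pos: [551.4, 187.9, 107.3]
tcp_rot: [-3.14, -0.002, -0.238]
contact_force: [0.2, 0.0, -0.3]
opening: 0.002
grasp_force: 0.0
clock: 4.82
eef_pos: [550.5, 187.8, 97.4]
tcp_rot: [-3.142, -0.0, -0.238]
contact_force: [0.0, -0.3, -0.2]
opening: 0.003
grasp_force: 0.3
```

```bash
python3 -m inch '[[0,0,0,0,0,0.08,1],[0,0,0,0,0,0.08,1],[0,0,0,0,0,0,1],[0,0,0,0,0,0,1]]'
python3 - <<'E'
from h import *
f=grab_frame('side'); P=cloud(f); np.savez('pics/s2.npz',**f)
Q=P.reshape(-1,3); Q=Q[np.isfinite(Q[:,0])]; C=np.array([555.4,185.8]); ex=np.array([.972,-.235]); ey=np.array([.235,.972])
loc=np.c_[(Q[:,:2]-C)@ex,(Q[:,:2]-C)@ey,Q[:,2]]
for y0,y1 in((-60,-30),(30,60)):
    m=(loc[:,1]>y0)&(loc[:,1]<y1)&(loc[:,0]<25)&(loc[:,0]>-58)&(loc[:,2]>62)&(loc[:,2]<130)
    if m.sum()>20: c,n,K=plane(loc[m]); print(c,n,len(K),"angle",np.arctan2(n[0],n[2]))
E
```

```text
clock: 5.15
eef_pos: [550.4, 187.7, 93.3]
tcp_rot: [3.142, 0.0, -0.238]
contact_force: [0.4, 0.4, 0.2]
opening: -0.004
grasp_force: 0.2
[-20.32225581 -45.2206922  104.75731448] [4.34585963e-01 5.53420850e-04 9.00630187e-01] 256 angle 0.44957858089941694
[-13.50883885  45.78418446 101.56139753] [0.43535954 0.02205555 0.89998646] 316 angle 0.45055527799645934
```

```bash
python3 - <<'E'
from h import *
f=grab_frame('wrist'); cv2.imwrite('pics/w2.png',np.hstack([f['pixels'][:,:,::-1],np.load('pics/s2.npz')['pixels'][200:440,200:400,::-1].repeat(2,0).repeat(2,1)])[:,:1040])
im=cv2.imread('pics/w2.png'); cv2.imwrite('pics/w2.png',cv2.resize(im,(800,int(480*800/im.shape[1]))))
E
```

```text
(no output)
```

View pics/w2.png

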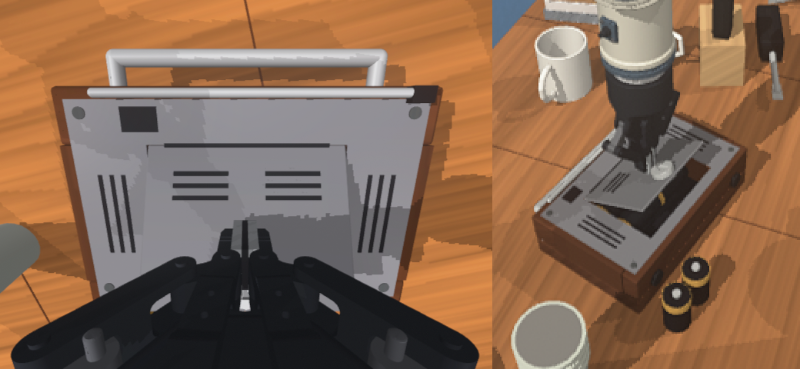

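```bash
python3 - <<'E'
from h import *
go([550,188,93]); print(r.sense()["qpos"])
f=grab_frame('wrist'); P=cloud(f)
C=np.array([555.4,185.8]); ex=np.array([.972,-.235]); ey=np.array([.235,.972])
L=np.stack([(P[...,:2]-C)@ex,(P[...,:2]-C)@ey,P[...,2]],-1)
for v in range(180,420,15):
    print(v,[L[v,u].round().tolist() for u in (306,328,250,400)], f["pixels"][v,306])
E
```

```text
at [550.4 187.7  93.4] [ 3.142  0.    -0.238] F [ 0.2 -0.5 -0.5] grip 0.2 -0.001 t 5.25 shift [-0.02 -0.01  0.02]
[ 3.26160123e-01  4.40541447e-01  1.83313924e+00 -3.41398774e-05
  8.68032505e-01  2.13504692e+00]
180 [[50.0, 8.0, 73.0], [50.0, -4.0, 72.0], [50.0, 36.0, 72.0], [49.0, -40.0, 72.0]] [147 146 151]
195 [[42.0, 8.0, 74.0], [42.0, -4.0, 73.0], [42.0, 36.0, 73.0], [42.0, -40.0, 74.0]] [138 136 142]
210 [[35.0, 8.0, 77.0], [35.0, -4.0, 76.0], [35.0, 36.0, 78.0], [35.0, -40.0, 76.0]] [138 137 143]
225 [[28.0, 8.0, 81.0], [28.0, -4.0, 80.0], [28.0, 35.0, 82.0], [28.0, -39.0, 81.0]] [139 137 144]
240 [[21.0, 8.0, 83.0], [21.0, -3.0, 84.0], [21.0, 36.0, 84.0], [21.0, -39.0, 84.0]] [138 137 143]
255 [[14.0, 8.0, 86.0], [15.0, -3.0, 88.0], [14.0, 35.0, 87.0], [15.0, -39.0, 88.0]] [133 131 136]
270 [[7.0, 8.0, 90.0], [8.0, -3.0, 91.0], [7.0, 35.0, 89.0], [7.0, -39.0, 89.0]] [133 131 136]
285 [[1.0, 7.0, 94.0], [1.0, -3.0, 92.0], [1.0, 35.0, 94.0], [0.0, -39.0, 92.0]] [133 131 136]
300 [[5.0, 7.0, 118.0], [6.0, -3.0, 120.0], [-5.0, 35.0, 97.0], [-6.0, -38.0, 96.0]] [ 96  97 100]
315 [[5.0, 6.0, 131.0], [6.0, -2.0, 132.0], [-12.0, 35.0, 99.0], [-12.0, -38.0, 100.0]] [ 96  97 100]
330 [[6.0, 6.0, 142.0], [6.0, -2.0, 144.0], [-18.0, 34.0, 102.0], [-19.0, -38.0, 102.0]] [27 29 31]
345 [[6.0, 5.0, 153.0], [7.0, -2.0, 153.0], [6.0, 23.0, 152.0], [7.0, -24.0, 154.0]] [24 26 29]
360 [[7.0, 5.0, 161.0], [3.0, -1.0, 156.0], [3.0, 22.0, 155.0], [5.0, -23.0, 159.0]] [23 25 27]
375 [[3.0, 5.0, 163.0], [-7.0, -2.0, 149.0], [-2.0, 23.0, 156.0], [-1.0, -23.0, 158.0]] [22 24 27]
390 [[-13.0, 6.0, 150.0], [-12.0, -2.0, 150.0], [12.0, 17.0, 179.0], [-5.0, -23.0, 159.0]] [27 29 32]
405 [[4.0, 5.0, 175.0], [4.0, -1.0, 175.0], [11.0, 17.0, 183.0], [-12.0, -24.0, 157.0]] [23 25 28]
```

```bash
python3 - <<'E'
from h import *
C=np.array([555.4,185.8]); ex=np.array([.972,-.235]); ey=np.array([.235,.972])
w=np.load('pics/w1.npz'); R=Ro.from_euler('xyz',[3.139,.003,-.235]); print("cam in tool w1",R.inv().apply(w["cam_to_world"][:3,3]-[542.1,189.2,220]).round(1))
s=r.sense(); f=grab_frame('wrist'); R=Ro.from_euler('xyz',s["tcp_rot"]); print("now",R.inv().apply(f["cam_to_world"][:3,3]-s["eef_pos"]).round(1))
f=grab_frame('side'); P=cloud(f)
L=np.stack([(P[...,:2]-C)@ex,(P[...,:2]-C)@ey,P[...,2]],-1)
with np.errstate(invalid='ignore'): m=(abs(L[...,0])<40)&(abs(L[...,1])<25)&(L[...,2]>85)&(L[...,2]<175)
for z in range(85,170,6):
    k=m&(L[...,2]>=z)&(L[...,2]<z+6)
    if k.sum(): print(z,k.sum(),"x",L[k][:,0].min().round(),L[k][:,0].max().round(),"y",L[k][:,1].min().round(),L[k][:,1].max().round(),f["pixels"][k].mean(0).round())
v,u=np.where(m); print(u.min(),u.max(),v.min(),v.max())
cr=f["pixels"][v.min()-40:v.max()+25,u.min()-40:u.max()+40,::-1]; cv2.imwrite('pics/c3.png',cv2.resize(cr,None,fx=4.5,fy=4.5,interpolation=3)[:600,:800])
E
```

```text
cam in tool w1 [  71.3   -0.7 -150. ]
now [  71.3   -0.7 -150. ]
85 49 x 7.0 23.0 y -5.0 25.0 [96. 93. 92.]
91 37 x -6.0 10.0 y -23.0 24.0 [107. 104. 102.]
97 51 x -19.0 -2.0 y -24.0 24.0 [103. 100.  98.]
103 42 x -29.0 -1.0 y -24.0 25.0 [112. 110. 108.]
109 103 x -40.0 3.0 y -22.0 25.0 [121. 119. 116.]
115 82 x -40.0 1.0 y -13.0 20.0 [139. 138. 133.]
121 42 x -40.0 1.0 y -9.0 15.0 [112. 110. 106.]
127 22 x -16.0 -6.0 y -6.0 14.0 [75. 72. 70.]
133 21 x -16.0 -10.0 y -5.0 16.0 [81. 78. 76.]
139 8 x -17.0 -11.0 y -11.0 13.0 [70. 67. 65.]
145 39 x -19.0 -11.0 y -24.0 25.0 [53. 48. 46.]
151 67 x -19.0 8.0 y -24.0 22.0 [47. 42. 39.]
157 32 x -18.0 7.0 y -24.0 25.0 [48. 43. 41.]
163 31 x -21.0 11.0 y -24.0 17.0 [52. 47. 45.]
169 43 x -22.0 -7.0 y -16.0 18.0 [48. 44. 41.]
282 320 282 321
```

View pics/c3.png

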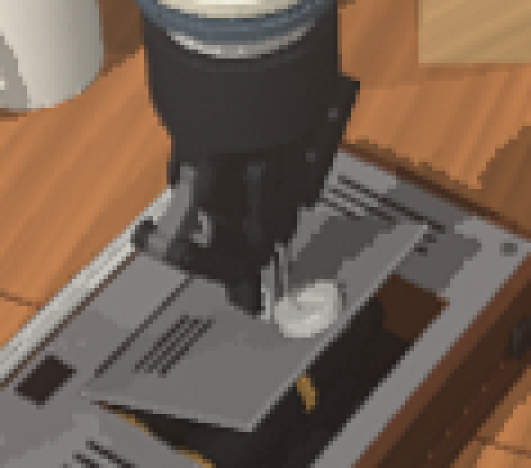

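```bash
cat >> h.py <<'E'
C=np.array([555.4,185.8]); ex=np.array([.972,-.235]); ey=np.array([.235,.972])
def loc(P): return np.stack([(P[...,:2]-C)@ex,(P[...,:2]-C)@ey,P[...,2]],-1)
def cover():
    L=loc(cloud(grab_frame('wrist'))).reshape(-1,3); L=L[np.isfinite(L[:,0])]
    m=(abs(L[:,1])>28)&(abs(L[:,1])<58)&(L[:,0]<40)&(L[:,0]>-20)&(L[:,2]>62)&(L[:,2]<125)
    c,n,K=plane(L[m]); print("cover angle",np.arctan2(n[0],n[2]).round(3),"z at -7",c[2]-n[0]/n[2]*(-7-c[0]))
E
python3 -m inch '[[0,0,0,0,0,0.1,1],[0,0,0,0,0,0.1,1],[0,0,0,0,0,0.1,1],[0,0,0,0,0,0,1]]'; python3 -c "
from h import *
cover()"
```

```text
clock: 5.73
eef_pos: [550.1, 187.7, 85.3]
tcp_rot: [3.141, 0.001, -0.238]
contact_force: [-0.3, -0.2, -0.5]
opening: -0.002
grasp_force: 0.0
cover angle 0.335 z at -7 90.08827270596177
```

```bash
python3 -m inch '[[0,0,0,0,0,0.15,1],[0,0,0,0,0,0.15,1],[0,0,0,0,0,0.15,1],[0,0,0,0,0,0.1,1],[0,0,0,0,0,0,1]]'; python3 -c "
from h import *
cover()"
```

```text
clock: 6.2
eef_pos: [550.0, 187.6, 71.4]
tcp_rot: [3.141, 0.001, -0.238]
contact_force: [-0.1, -0.1, -0.5]
opening: -0.002
grasp_force: 0.0
cover angle 0.111 z at -7 77.65729407834951
```

```bash
python3 -m inch '[[0,0,0,0,0,0.06,1],[0,0,0,0,0,0.06,1],[0,0,0,0,0,0,1],[0,0,0,0,0,0,1],[0,0,0,0,0,0,1]]'; python3 -c "
from h import *
cover()"
python3 -m inch '[[0,0,0,0,0,-0.5,1],[0,0,0,0,0,-1,1],[0,0,0,0,0,-1,1],[0,0,0,0,0,-1,1],[0,0,0,0,0,-1,1],[0,0,0,0,0,-1,1],[0,0,0,0,0,0,1],[0,0,0,0,0,0,1]]'
python3 - <<'E'
from h import *
cover()
go([548,188,300],-.237)
f=grab_frame('wrist'); cv2.imwrite('pics/w4.png',f['pixels'][:,:,::-1]); np.savez('pics/w4.npz',**f)
g=grab_frame('side'); P=loc(cloud(g)); z0=r.sense()["eef_pos"][2]
with np.errstate(invalid='ignore'): m=(abs(P[...,0])<60)&(abs(P[...,1])<70)&(P[...,2]>125)
for z in range(-60,110,8):
    k=m&(P[...,2]>=z0+z)&(P[...,2]<z0+z+8)
    if k.sum()>2: print("rel z",z,k.sum(),"x",P[k][:,0].min().round(),P[k][:,0].max().round(),"y",P[k][:,1].min().round(),P[k][:,1].max().round())
E
```

```text
clock: 6.67
eef_pos: [550.4, 187.8, 69.3]
tcp_rot: [-3.142, -0.0, -0.238]
contact_force: [-1.1, 0.6, 1.2]
opening: 0.001
grasp_force: 1.0
cover angle 0.08 z at -7 76.07696746792557
clock: 7.38
eef_pos: [551.4, 188.0, 209.0]
tcp_rot: [-3.14, -0.003, -0.238]
contact_force: [0.2, -0.5, -0.5]
opening: 0.005
grasp_force: 0.0
cover angle 0.097 z at -7 76.9264274061502
at [550.5 187.8 207.5] [-3.141e+00 -1.000e-03 -2.380e-01] F [-0.5  0.4  0. ] grip 0.0 0.0 t 7.4333 shift [-0.1   0.01 -3.7 ] turn [-0.0002 -0.0004 -0.0003]
rel z 4 4 x -15.0 -12.0 y 1.0 8.0
rel z 12 37 x -17.0 -0.0 y -5.0 14.0
rel z 20 43 x -17.0 2.0 y -6.0 16.0
rel z 28 50 x -18.0 1.0 y -7.0 15.0
rel z 36 40 x -17.0 -5.0 y -12.0 15.0
rel z 44 26 x -18.0 -10.0 y -12.0 15.0
rel z 52 76 x -20.0 6.0 y -30.0 32.0
rel z 60 126 x -19.0 6.0 y -37.0 39.0
rel z 68 108 x -22.0 11.0 y -43.0 45.0
rel z 76 129 x -24.0 7.0 y -52.0 52.0
rel z 84 136 x -23.0 -8.0 y -55.0 59.0
rel z 92 208 x -24.0 6.0 y -58.0 63.0
rel z 100 210 x -25.0 7.0 y -59.0 62.0
rel z 108 175 x -26.0 2.0 y -15.0 52.0
```

```bash
python3 -m inch '[[0,0,0,0,0,-1,0.3],[0,0,0,0,0.5,-1,0.3],[0,0,0,0.2,1,-0.9,0.3],[0,0,0,0.2,1,0,0.3],[0,0,0,0.25,1,0,0.3],[0,0,0,0.25,1,0,0.3],[0,0,0,0.25,1,0,0.3],[0,0,0,0.25,1,0,0.3]]'|head -2
python3 -m inch '[[0,0,0,0.25,1,0,0.3],[0,0,0,0.25,1,0,0.3],[0,0,0,0.25,1,0,0.3],[0,0,0,0.25,1,0,0.3],[0,0,0,0.25,1,0,0.3],[0,0,0,0.35,0.5,0,0.3],[0,0,-0.037,0,0,0,0.3],[0,0,-0.037,0,0,0,0.3]]'|head -2
python3 -m inch '[[0,0,-0.037,0,0,0,0.3],[0,0,-0.037,0,0,0,0.3],[0,0,-0.037,0,0,0,0.3],[0,0,-0.037,0,0,0,0.3],[0,0,-0.037,0,0,0,0.3],[0,0,-0.037,0,0,0,0.3],[0,0,-0.037,0,0,0,0.3],[0,0,-0.037,0,0,0,0.3]]'|head -2
python3 -m inch '[[0,0,-0.037,0,0,0,0.3],[0,0,-0.037,0,0,0,0.3],[0,0,-0.037,0,0,0,0.3],[0,0,-0.037,0,0,0,0.3],[0,0,-0.037,0,0,0,0.3],[0,0,-0.037,0,0,0,0.3],[0,0,-0.035,0,0,0,0.3],[0,0,0,0,0,0,0.3]]'
cat >> h.py <<'E'
def handle(name='wrist',zr=(158,182),near=(548,-120),rad=45,thr=70):
    f=grab_frame(name); P=cloud(f)
    with np.errstate(invalid='ignore'): m=(P[...,2]>zr[0])&(P[...,2]<zr[1])&(np.hypot(P[...,0]-near[0],P[...,1]-near[1])<rad)
    print(name,m.sum(),rect(P[m]),"z",np.percentile(P[m][:,2],[5,50,95]).round(1)); return f,P,m
E
python3 - <<'E'
from h import *
go([548,-120,280],1.73); f,P,m=handle(); handle('side'); handle('top')
np.savez('pics/w5.npz',**f); cv2.imwrite('pics/w5.png',f['pixels'][:,:,::-1])
E
```

```text
clock: 8.2
eef_pos: [545.3, 20.4, 277.9]
clock: 8.87
eef_pos: [552.5, -122.3, 278.0]
clock: 9.53
eef_pos: [552.4, -121.1, 278.0]
clock: 10.2
eef_pos: [552.4, -121.1, 278.1]
tcp_rot: [-3.14, -0.001, 1.737]
contact_force: [-0.6, -0.2, 0.5]
opening: 0.699
grasp_force: 0.0
at [ 552.4 -121.1  278.1] [-3.140e+00 -1.000e-03  1.737e+00] F [-0.6 -0.2  0.5] grip 0.0 0.699 t 10.2 shift [ 0.07 -0.17 -0.07] turn [-0.0005 -0.0003  0.0021]
wrist 1317 ((551.1824951171875, -119.99784088134766), (29.964767456054688, 28.984338760375977), 9.551082611083984) z [164.4 168.5 170. ]
side 141 ((551.0440063476562, -118.27098083496094), (30.18347930908203, 30.268993377685547), 10.0852632522583) z [159.1 168.4 171.3]Traceback (most recent call last):
  File "<stdin>", line 2, in <module>
  File "h.py", line 33, in handle
    print(name,m.sum(),rect(P[m]),"z",np.percentile(P[m][:,2],[5,50,95]).round(1)); return f,P,m
                                      ~~~~~~~~~~~~~^^^^^^^^^^^^^^^^^^^^^
    return _quantile_unchecked(
        a, q, axis, out, overwrite_input, method, keepdims, weights)
    return _ureduce(a,
                    func=_quantile_ureduce_func,
    ...<5 lines>...
                    overwrite_input=overwrite_input,
                    method=method)
    r = func(a, **kwargs)
    result = _quantile(arr,
                       quantiles=q,
    ...<2 lines>...
                       out=out,
                       weights=wgt)
    slices_having_nans = np.isnan(arr[-1, ...])
                                  ~~~^^^^^^^^^
IndexError: index -1 is out of bounds for axis 0 with size 0
```

The wrist and side depth agree on the handle: centre (551,-120), 30 x 29 mm, top at 169, yaw 9.7°. The tool is already aligned. The true fingertips sit about 8 mm above the reported TCP z when shut, so I'll allow for that as I go down to grasp.

```bash
python3 -m inch '[[0,0,0,0.05,-0.04,1,0.3],[0,0,0,0,0,1,0.3],[0,0,0,0,0,1,0.3],[0,0,0,0,0,1,0.3],[0,0,0,0,0,0.8,0.3],[0,0,0,0,0,0.7,0.3],[0,0,0,0,0,0.7,0.3],[0,0,0,0,0,0,0.3]]'
python3 -m inch '[[0,0,0,0,0,0,1],[0,0,0,0,0,0,1],[0,0,0,0,0,0,1],[0,0,0,0,0,0,1],[0,0,0,0,0,0,1],[0,0,0,0,0,0,1]]' 90
python3 - <<'E'
from h import *
go([551,-120,122],1.74)
f=grab_frame('wrist'); cv2.imwrite('pics/w5.png',f['pixels'][:,:,::-1]); np.savez('pics/w5.npz',**f)
E
```

```text
clock: 11.02
eef_pos: [549.1, -119.8, 120.8]
tcp_rot: [-3.136, -0.002, 1.729]
contact_force: [-0.9, -0.2, -0.3]
opening: 0.698
grasp_force: 0.0
clock: 11.52
eef_pos: [552.3, -120.5, 125.5]
tcp_rot: [3.139, 0.001, 1.732]
contact_force: [-0.7, 1.0, 6.6]
opening: 0.342
grasp_force: 89.3
at [ 552.3 -120.5  125.5] [3.139e+00 1.000e-03 1.732e+00] F [-0.7  1.   6.6] grip 89.3 0.342 t 11.5167 shift [ 0.03 -0.05  0.14] turn [ 0.0007  0.0003 -0.0027]
```

View pics/w5.png

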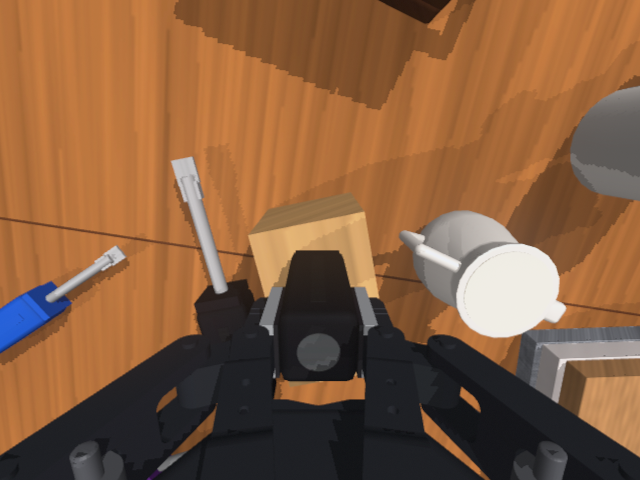

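The wrist view shows the black handle held between the pads, with its top disc at (319,350), the block below, and the neighbours untouched. Now lifting.

```bash
python3 -m inch '[[0,0,0,0,0,-0.4,1],[0,0,0,0,0,-0.8,1],[0,0,0,0,0,-1,1],[0,0,0,0,0,-1,1],[0,0,0,0,0,-1,1],[0,0,0,0,0,-1,1],[0,0,0,0,0,-0.6,1],[0,0,0,0,0,0,1]]'
python3 - <<'E'
from h import *
go([551,-120,255],1.74)
f=grab_frame('side'); np.savez('pics/s6.npz',**f); P=cloud(f); p=f['pixels'].astype(int)
with np.errstate(invalid='ignore'): m=(np.hypot(P[...,0]-551,P[...,1]+120)<30)&(P[...,2]>95)&(P[...,2]<400)
for z in range(95,300,8):
    k=m&(P[...,2]>=z)&(P[...,2]<z+8)
    if k.sum(): print(z,k.sum(),P[k].mean(0).round(1),np.ptp(P[k],0).round(),p[k].mean(0).round())
v,u=np.where(m); a=f['pixels'][v.min()-10:v.max()+25,u.min()-25:u.max()+25,::-1]; 
g=grab_frame('wrist'); np.savez('pics/w6.npz',**g)
a=cv2.resize(a,None,fx=580/a.shape[0],fy=580/a.shape[0],interpolation=3); b=cv2.resize(g['pixels'][150:400,170:470,::-1],(430,358))
o=np.zeros((600,800,3),np.uint8); w=min(a.shape[1],365); o[:a.shape[0],:w]=a[:,:w]; o[:358,370:]=b; cv2.imwrite('pics/c7.png',o)
E
```

```text
clock: 12.23
eef_pos: [553.0, -120.8, 273.5]
tcp_rot: [3.136, 0.002, 1.732]
contact_force: [0.1, 0.4, -0.6]
opening: 0.342
grasp_force: 88.9
at [ 553.  -120.8  273.5] [3.136e+00 2.000e-03 1.732e+00] F [ 0.1  0.4 -0.6] grip 88.9 0.342 t 12.2333 shift [ 0.04 -0.08  0.74] turn [ 0.0018  0.0007 -0.0027]
151 10 [ 553.2 -121.5  156.1] [10.  7.  6.] [173. 161. 150.]
159 11 [ 553.4 -120.3  163. ] [10.  7.  7.] [169. 166. 161.]
167 14 [ 552.8 -119.4  170.9] [10.  7.  7.] [162. 158. 152.]
175 11 [ 551.8 -118.3  178.8] [7. 5. 7.] [165. 162. 157.]
183 10 [ 552.6 -119.6  186.4] [7. 7. 6.] [162. 156. 148.]
191 14 [ 552.1 -118.9  195.3] [7. 7. 7.] [162. 156. 148.]
199 11 [ 552.1 -118.5  204.3] [7. 6. 7.] [154. 146. 136.]
207 11 [ 553.  -119.3  211. ] [7. 5. 6.] [158. 151. 142.]
215 12 [ 552.6 -118.7  219.2] [8. 7. 7.] [150. 142. 133.]
223 6 [ 552.2 -118.1  225.3] [8. 4. 4.] [132. 127. 121.]
231 25 [ 549.6 -109.9  236.5] [24. 10.  6.] [68. 55. 47.]
239 34 [ 551.8 -108.4  243.8] [27. 25.  8.] [54. 45. 40.]
247 44 [ 548.8 -108.9  251. ] [28. 32.  8.] [53. 45. 40.]
255 47 [ 548.9 -108.9  259.1] [28. 24.  8.] [53. 46. 41.]
263 51 [ 549.9 -108.   267.2] [29. 22.  8.] [53. 46. 41.]
271 46 [ 549.8 -108.5  275.3] [29. 22.  7.] [52. 46. 42.]
279 53 [ 549.9 -108.1  283.5] [40. 12.  8.] [62. 56. 53.]
287 77 [ 551.  -109.5  291.1] [52. 17.  8.] [78. 74. 71.]
295 86 [ 549.7 -109.5  299. ] [53. 18.  8.] [73. 70. 67.]
```

View pics/c7.png

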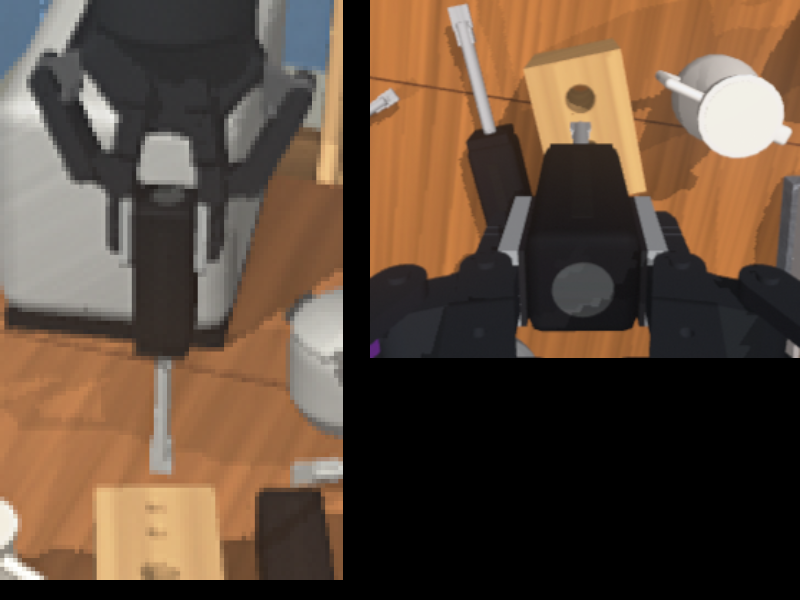

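The side crop shows the driver upright with the blade's broad side facing the camera, so its width lies along tool y (about world x). The tip is at z ≈ 152, and the empty hole is visible in the wrist view at about (316,218). Next I measure the hole, and the screw from the earlier w4 frame.

```bash
cat >> h.py <<'E'
def ray(f,u,v,z):
    H=480; fl=H/2/np.tan(np.radians(float(f["vertical_fov"]))/2); M=f["cam_to_world"]
    d=M[:3,:3]@np.array([(u-f["cx"])/fl,(v-f["cy"])/fl,1]); return M[:3,3]+d*(z-M[2,3])/d[2]
E
python3 - <<'E'
from h import *
f=np.load('pics/w6.npz'); g=cv2.cvtColor(f['pixels'],cv2.COLOR_RGB2GRAY)
m=np.zeros_like(g); m[195:240,295:340]=(g[195:240,295:340]<110)
k,l,st,c=cv2.connectedComponentsWithStats(m)
for i in range(1,k):
    if st[i,4]>20: print("hole cand",st[i],c[i],ray(f,*c[i],85).round(1), "rim L/R",ray(f,st[i,0],c[i][1],85).round(1),ray(f,st[i,0]+st[i,2],c[i][1],85).round(1),"top/bot",ray(f,c[i][0],st[i,1],85).round(1),ray(f,c[i][0],st[i,1]+st[i,3],85).round(1))
P=cloud(f); 
with np.errstate(invalid='ignore'): b=(abs(P[...,2]-85)<4)&(np.hypot(P[...,0]-535,P[...,1]+148)<80)
print("block",rect(P[b]))
for n in('pics/w1.npz','pics/w4.npz'):
    f=np.load(n); P=loc(cloud(f)); g=cv2.cvtColor(f['pixels'],cv2.COLOR_RGB2GRAY)
    with np.errstate(invalid='ignore'): m=(g>165)&(abs(P[...,0]+42)<35)&(abs(P[...,1])<30)&(P[...,2]>74)
    m=m.astype(np.uint8); cn=max(cv2.findContours(m,0,2)[0],key=cv2.contourArea); (cx,cy),rad=cv2.minEnclosingCircle(cn); e=cv2.fitEllipse(cv2.convexHull(cn)); print(n,cx,cy,rad,e, "area",cv2.contourArea(cn))
    mm=m>0; Q=P[mm]; print("head local",np.median(Q,0).round(1),Q.min(0).round(1),Q.max(0).round(1))
    h=np.zeros_like(m); cv2.ellipse(h,(e[0],(e[1][0]*.8,e[1][1]*.8),e[2]),1,-1); d=(h>0)&(g<165)
    v,u=np.where(d); 
    if len(u)>5:
        zz=np.nanmedian(P[mm][:,2]); pts=np.array([ray(f,a,b_,zz) for a,b_ in zip(u,v)]); print("slot",len(u),rect(pts),pts.mean(0),"local",loc(pts.mean(0)))
    x,y=int(cx),int(cy); cv2.imwrite(n[:-4]+'c.png',cv2.resize(f['pixels'][y-30:y+30,x-30:x+30,::-1],None,fx=6,fy=6,interpolation=3))
cv2.imwrite('pics/c8.png',np.hstack([cv2.imread('pics/w1c.png'),cv2.imread('pics/w4c.png')]))
E
```

```text
hole cand [307 210  20  17 237] [316.98312236 217.27848101] [ 551.4 -118.8   85. ] rim L/R [ 541.3 -120.4   85. ] [ 561.6 -117.2   85. ] top/bot [ 550.2 -111.3   85. ] [ 553.1 -129.    85. ]
block ((560.1574096679688, -144.00881958007812), (70.30514526367188, 110.29623413085938), 20.69503402709961)
pics/w1.npz 318.4118957519531 256.869384765625 18.192302703857422 ((318.2735900878906, 256.6832275390625), (35.45991897583008, 35.786712646484375), 47.23463439941406) area 946.0
head local [-26.4  -0.7 121.6] [-38.8 -12.6 112.1] [-13.6  14.5 129.5]
slot 189 ((530.7498168945312, 193.33236694335938), (6.7428693771362305, 18.49842071533203), 74.02299499511719) [530.70375796 193.45597119 121.57025027] local [-25.80390049   1.63798712 121.57025027]
pics/w4.npz 319.0 274.5 16.37843894958496 ((319.107666015625, 274.34869384765625), (31.676393508911133, 32.69541931152344), 90.6666259765625) area 700.0
head local [-39.3  -0.8  87.9] [-53.1 -13.   78.7] [-26.6  15.3  90.5]
slot 164 ((514.5421142578125, 196.2244110107422), (9.660615921020508, 20.53045082092285), 76.27989959716797) [515.01533727 197.05096141  87.86510248] local [-41.8978681    1.44553875  87.86510248]
```

View pics/c8.png

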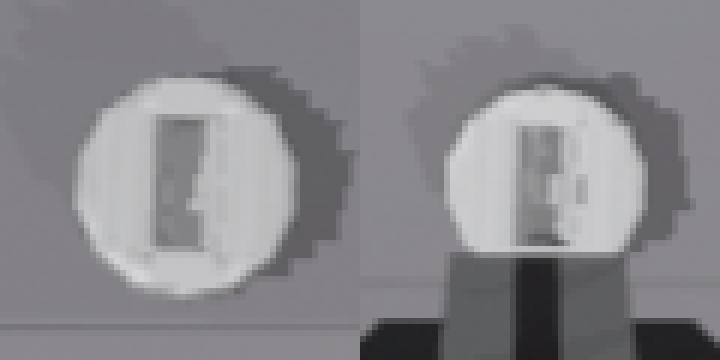

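```bash
python3 -m inch '[[0,0,0.032,0,0,0,1],[0,0,0.032,0,0,0,1],[0,0,0.032,0,0,0,1],[0,0,0.031,0,0,0,1],[0,0,0,0.4,-0.2,0,1],[0,0,0,0.8,-0.3,0,1],[0,0,0,1,-0.4,0,1],[0,0,0,1,-0.4,0,1]]'|head -2
python3 -m inch '[[0,0,0,1,-0.4,0,1],[0,0,0,1,-0.4,0,1],[0,0,0,1,-0.4,0,1],[0,0,0,1,-0.4,0,1],[0,0,0,1,-0.4,0,1],[0,0,0,1,-0.4,0,1],[0,0,0,1,-0.4,0,1],[0,0,0,1,-0.4,0,1]]'|head -2
python3 -m inch '[[0,0,0,0.5,0,0.4,1],[0,0,0,0.3,0,0.8,1],[0,0,0,0,0,0.4,1],[0,0,0,0,0,0,1],[0,0,0,0,0,0,1],[0,0,0,0,0,0,1]]'
cat >> h.py <<'E'
def shaft(tipz):
    f=grab_frame('side'); P=cloud(f); s=r.sense()["eef_pos"]
    with np.errstate(invalid='ignore'): m=(np.hypot(P[...,0]-s[0],P[...,1]-s[1])<20)&(P[...,2]>tipz+18)&(P[...,2]<tipz+75)
    Q=P[m]; M=f["cam_to_world"][:3,3]; a=np.polyfit(Q[:,2],Q[:,0],1); b=np.polyfit(Q[:,2],Q[:,1],1)
    d=(M-Q.mean(0))[:2]; d/=np.linalg.norm(d); print("shaft axis at tip",np.round([np.polyval(a,tipz)-3.2*d[0],np.polyval(b,tipz)-3.2*d[1]],1),"mean",(Q.mean(0)[:2]-3.2*d).round(1),"slopes",a[0].round(3),b[0].round(3),m.sum()); return f
E
python3 - <<'E'
from h import *
go([515,196.5,220],1.334); f=shaft(r.sense()["eef_pos"][2]-120.5); np.savez('pics/s9.npz',**f)
g=grab_frame('wrist'); np.savez('pics/w9.npz',**g)
a=cv2.resize(f['pixels'][200:380,220:400,::-1],(400,400),interpolation=3); b=cv2.resize(g['pixels'][80:400,160:480,::-1],(400,400)); cv2.imwrite('pics/c9.png',np.hstack([a,b]))
E
```

```text
clock: 13.0
eef_pos: [537.3, -33.7, 267.7]
clock: 13.67
eef_pos: [506.4, 179.8, 267.9]
clock: 14.17
eef_pos: [512.9, 197.0, 229.4]
tcp_rot: [-3.141, 0.0, 1.333]
contact_force: [0.3, -0.9, -1.1]
opening: 0.341
grasp_force: 88.9
at [512.9 197.  229.4] [-3.141  0.     1.333] F [ 0.3 -0.9 -1.1] grip 88.9 0.341 t 14.1667 shift [0.   0.09 0.37] turn [-0.      0.0001 -0.0005]
shaft axis at tip [513.  195.8] mean [512.6 196.2] slopes -0.01 0.008 77
```

View pics/c9.png

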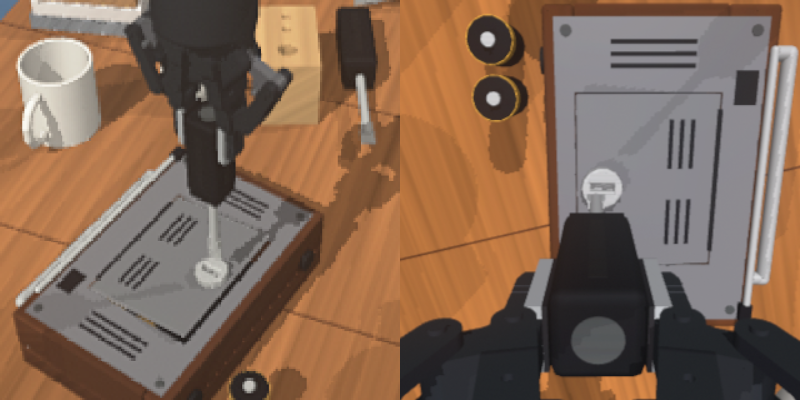

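Side view: the tip is just above the screw head. Wrist view: the head is at about (321,230), with its slot running along the image horizontal, parallel to the blade. That makes 11 pictures viewed, one over the limit of 10, so from here I work from numbers only.

```bash
python3 - <<'E'
from h import *
f=np.load('pics/w9.npz'); g=cv2.cvtColor(f['pixels'],cv2.COLOR_RGB2GRAY)
m=np.zeros_like(g); m[210:255,300:345]=(g[210:255,300:345]>165)
cn=max(cv2.findContours(m,0,2)[0],key=cv2.contourArea); h=cv2.convexHull(cn); e=cv2.fitEllipse(h); print(e,cv2.boundingRect(cn))
for z in(86,88): print("head centre",ray(f,*e[0],z).round(1), "bbox LR",ray(f,cv2.boundingRect(cn)[0],e[0][1],z).round(1),ray(f,cv2.boundingRect(cn)[0]+cv2.boundingRect(cn)[2],e[0][1],z).round(1))
mk=np.zeros_like(g); cv2.ellipse(mk,(e[0],(e[1][0]*.75,e[1][1]*.75),e[2]),1,-1)
d=((mk>0)&(g<165)).astype(np.uint8); k,l,st,c=cv2.connectedComponentsWithStats(d)
for i in range(1,k):
    if st[i,4]>8: print(st[i],c[i],ray(f,*c[i],86).round(1),cv2.minAreaRect(np.argwhere(l==i)[:,::-1].astype(np.float32)))
print(g[222:250,308:336:2])
E
```

```text
((320.8935852050781, 230.6593475341797), (30.245830535888672, 34.786285400390625), 36.774986267089844) (306, 215, 32, 32)
head centre [515.2 195.2  86. ] bbox LR [502.  198.4  86. ] [530.3 191.5  86. ]
head centre [515.3 195.7  88. ] bbox LR [502.2 198.9  88. ] [530.3 192.   88. ]
[312 226  20   7 122] [321.91803279 228.74590164] [516.5 196.7  86. ] ((321.5, 229.0), (6.0, 19.0), 90.0)
[310 235  14   9 101] [316.86138614 238.45544554] [509.9 188.9  86. ] ((316.5, 239.0), (8.0, 13.0), 90.0)
[[166 211 204 204 204 204 204 204 203 203 204 204 202 198]
 [199 206 201 201 202 202 202 202 202 202 202 203 201 200]
 [214 205 197 199 199 199 200 200 200 200 200 200 201 205]
 [213 197 193 199 198 198 199 199 199 200 200 199 202 205]
 [208 193 150 147 149 149 149 161 160 159 159 160 191 195]
 [207 203 148 125 130 131 136 147 140 133 133 134 185 203]
 [207 207 161 128 135 143 139 134 138 142 137 122 183 207]
 [206 207 153 128 137 133 130 129 138 133 131 119 182 207]
 [206 206 151 129 177 175 176 129 132 129 130 119 191 207]
 [207 207 173 161 174 179 181 124 124 158 163 134 193 207]
 [206 206 172 16
[... 346 characters left out ...]
8 141 137 148 146 137 147 184 202 202 201 203 176]
 [143 161 142 138 148 147 138 151 188 203 203 202 197 146]
 [107 183 146 137 148 147 137 154 196 202 203 203 186 111]
 [100 194 153 137 148 146 133 177 201 200 200 200 166 102]
 [101 173 133 137 147 147 133 172 200 198 198 198 128 132]
 [102 165 126 137 147 146 134 169 201 195 186 145 120 139]
 [131 165 126 138 147 147 134 169 194 177 138 107 121 139]
 [139 165 127 138 147 147 134 172 159 135 107 101 135 139]
 [139 174 127 138 148 147 135 162 115 106 102 117 139 139]
 [139 138 118 138 147 147 136 120 101 101 101 122 138 139]
 [139 122 117 138 147 147 136 119 102 101 101 122 139 139]
 [139 135 117 138 147 146 137 112 116 131 131 135 139 139]]
```

```bash
python3 -m inch '[[0,0,0,0.03,0.14,0.2,1],[0,0,0,0,0,0.3,1],[0,0,0,0,0,0.2,1],[0,0,0,0,0,0,1],[0,0,0,0,0,0,1]]'
python3 -m inch '[[0,0,0,0,0,0.1,1],[0,0,0,0,0,0.1,1],[0,0,0,0,0,0.1,1],[0,0,0,0,0,0,1],[0,0,0,0,0,0,1]]'
python3 -m inch '[[0,0,0,0,0,0.1,1],[0,0,0,0,0,0.06,1],[0,0,0,0,0,0,1],[0,0,0,0,0,0,1]]'
python3 -c "
from h import *
shaft(r.sense()['eef_pos'][2]-120.5);cover()"
```

```text
clock: 14.68
eef_pos: [516.0, 197.4, 211.1]
tcp_rot: [-3.141, 0.001, 1.333]
contact_force: [-0.1, -0.5, -1.1]
opening: 0.339
grasp_force: 88.9
clock: 15.1
eef_pos: [516.1, 197.4, 203.9]
tcp_rot: [-3.141, 0.001, 1.333]
contact_force: [-0.0, -0.8, -2.2]
opening: 0.339
grasp_force: 89.1
clock: 15.43
eef_pos: [516.2, 197.5, 200.1]
tcp_rot: [-3.141, 0.0, 1.333]
contact_force: [-1.7, -1.9, 0.4]
opening: 0.343
grasp_force: 89.4
shaft axis at tip [515.  196.5] mean [515.5 196.4] slopes 0.013 -0.003 80
cover angle 0.062 z at -7 75.15880327551719
```

The tip is at about 79.6 and the head top at about 85, so the blade is seated in the slot. Next I press the cover shut.

```bash
python3 -m inch '[[0,0,0,0,0,0.08,1],[0,0,0,0,0,0.08,1],[0,0,0,0,0,0.06,1],[0,0,0,0,0,0,1],[0,0,0,0,0,0,1]]'
python3 -c "
from h import *
cover()"
```

```text
clock: 15.95
eef_pos: [516.1, 197.6, 194.5]
tcp_rot: [-3.141, 0.0, 1.333]
contact_force: [-4.2, -1.8, 3.6]
opening: 0.34
grasp_force: 89.4
cover angle 0.001 z at -7 71.94321167635614
```

```bash
python3 -m inch '[[0,0,0,0,-0.04,0.06,1],[0,0,0,0,0,0.04,1],[0,0,0,0,0,0,1],[0,0,0,0,0,0,1]]'
python3 -c "
from h import *
cover()"
```

```text
clock: 16.33
eef_pos: [516.1, 197.9, 193.6]
tcp_rot: [3.14, -0.001, 1.333]
contact_force: [-4.5, -2.7, 14.3]
opening: 0.341
grasp_force: 91.3
cover angle -0.004 z at -7 71.67954573565412
```

```bash
python3 -m inch '[[0,0,0.025,0,0,0,1],[0,0,0.03,0,0,0,1],[0,0,0.03,0,0,0,1],[0,0,0.03,0,0,0,1],[0,0,0.03,0,0,0,1],[0,0,0,0,0,0,1],[0,0,0,0,0,0,1]]'
python3 -c "
from h import *
s=r.sense();print(s['wrist_torque']);cover()"
```

```text
clock: 16.97
eef_pos: [516.4, 197.4, 193.6]
tcp_rot: [3.139, -0.001, 0.877]
contact_force: [-2.7, -5.3, 13.4]
opening: 0.335
grasp_force: 91.1
[-1.53493755  0.95252311  0.07308855]
cover angle -0.005 z at -7 71.63857608074129
```

```bash
python3 -m inch '[[0,0,0.03,0,0,0,1],[0,0,0.03,0,0,0,1],[0,0,0.03,0,0,0,1],[0,0,0.03,0,0,0,1],[0,0,0.03,0,0,0,1],[0,0,0.03,0,0,0,1],[0,0,0,0,0,0,1],[0,0,0,0,0,0,1]]'
python3 -c "
from h import *
s=r.sense();print(s['wrist_torque'])"
python3 -m inch '[[0,0,0.03,0,0,0,1],[0,0,0.03,0,0,0,1],[0,0,0.03,0,0,0,1],[0,0,0.03,0,0,0,1],[0,0,0.03,0,0,0,1],[0,0,0.03,0,0,0,1],[0,0,0,0,0,0,1],[0,0,0,0,0,0,1]]'
python3 -c "
from h import *
s=r.sense();print(s['wrist_torque']);cover()"
```

```text
clock: 17.68
eef_pos: [516.7, 197.0, 193.6]
tcp_rot: [3.139, -0.002, 0.312]
contact_force: [-2.6, -7.1, 13.9]
opening: 0.341
grasp_force: 91.1
[-2.01880718  0.76657355  0.08908106]
clock: 18.35
eef_pos: [516.2, 196.6, 193.6]
tcp_rot: [3.14, -0.003, -0.254]
contact_force: [-4.1, -8.6, 15.2]
opening: 0.341
grasp_force: 91.2
[-2.43928298  1.08810039  0.08134806]
cover angle -0.005 z at -7 71.62055645574333
```

```bash
python3 -m inch '[[0,0,0.02,0,0,0,1],[0,0,0.02,0,0,0,1],[0,0,0,0,0,0,1],[0,0,0,0,0,0,1]]'
python3 -c "
from h import *
s=r.sense();print(s['wrist_torque'])"
python3 -m inch '[[0,0,0.02,0,0,0,1],[0,0,0.015,0,0,0,1],[0,0,0,0,0,0,1],[0,0,0,0,0,0,1]]'
python3 -c "
from h import *
s=r.sense();print(s['wrist_torque'])"
```

```text
clock: 18.73
eef_pos: [516.1, 196.5, 193.6]
tcp_rot: [3.14, -0.003, -0.379]
contact_force: [-3.6, -8.3, 15.6]
opening: 0.343
grasp_force: 91.2
[-2.66902826  1.2129053   0.06055886]
clock: 19.07
eef_pos: [516.1, 196.5, 193.6]
tcp_rot: [3.14, -0.003, -0.489]
contact_force: [-3.7, -8.1, 15.9]
opening: 0.337
grasp_force: 91.3
[-2.61450215  1.29007909  0.02792996]
```

```bash
python3 -m inch '[[0,0,0.02,0,0,0,1],[0,0,0.02,0,0,0,1],[0,0,0.01,0,0,0,1],[0,0,0,0,0,0,1],[0,0,0,0,0,0,1]]'
python3 - <<'E'
from h import *
s=r.sense();print(s['wrist_torque'],s['joint_efforts'])
L=loc(cloud(grab_frame('side'))); P=cloud(grab_frame('wrist'))
with np.errstate(invalid='ignore'): m=(P[...,2]>228)&(P[...,2]<245)&(np.hypot(P[...,0]-516,P[...,1]-196)<30)
print(m.sum(),rect(P[m]))
cover()
E
```

```text
clock: 19.48
eef_pos: [516.0, 196.7, 193.6]
tcp_rot: [3.141, -0.002, -0.646]
contact_force: [-4.8, -6.9, 15.2]
opening: 0.336
grasp_force: 91.3
[-2.28747164  1.31386646  0.05793613] [  3.09889577 -45.14143109 -30.86717963   2.35462926  -3.2346531
   0.1885716 ]
7740 ((514.7883911132812, 196.78150939941406), (58.70026397705078, 30.005531311035156), 52.85580825805664)
cover angle -0.005 z at -7 71.62304037536329
```

```bash
for i in 1 2; do python3 -m inch '[[0,0,0.02,0,0,0,1],[0,0,0.01,0,0,0,1],[0,0,0,0,0,0,1],[0,0,0,0,0,0,1]]' | sed -n 2,5p
python3 -c "
from h import *
s=r.sense();print(s['wrist_torque'],s['joint_efforts'][5], s['tcp_rot'][2])"; done
```

```text
eef_pos: [516.0, 196.9, 193.6]
tcp_rot: [3.141, -0.002, -0.74]
contact_force: [-4.2, -7.0, 15.4]
opening: 0.342
[-2.11673806  1.37734678  0.10290453] 0.24997182190418243 -0.7401646558416672
eef_pos: [515.9, 197.0, 193.6]
tcp_rot: [3.142, -0.002, -0.834]
contact_force: [-4.6, -6.4, 15.6]
opening: 0.347
[-1.9810494   1.43213336  0.18203984] 0.2978906873613596 -0.8344177650691558
```

Torque is rising against the stop (0.06 → 0.18 N m) with the cover at 0. I'll relax the twist, lift off and check the slot.

```bash
python3 -m inch '[[0,0,-0.03,0,0,0,1],[0,0,0,0,0,-0.1,1],[0,0,0,0,0,-0.2,1],[0,0,0,0,0,-0.4,1],[0,0,0,0,0,-0.8,1],[0,0,0,0,0,-1,1],[0,0,0,0,0,-0.6,1],[0,0,0,0,0,0,1]]'
python3 - <<'E'
from h import *
go([516,197,260],1.334); cover()
f=grab_frame('side'); np.savez('pics/s11.npz',**f); w=grab_frame('wrist'); np.savez('pics/w11.npz',**w)
for n,f in(('side',f),('wrist',w)):
    P=cloud(f); g=cv2.cvtColor(f['pixels'],cv2.COLOR_RGB2GRAY)
    with np.errstate(invalid='ignore'): m=((np.hypot(P[...,0]-515,P[...,1]-196.3)<17)&(P[...,2]>72)&(P[...,2]<90))
    v,u=np.where(m); print(n,m.sum(),u.min(),u.max(),v.min(),v.max(),"top z",np.percentile(P[m][:,2],90))
    hd=np.hypot(P[...,0]-515,P[...,1]-196.3)<11; d=m&hd&(g<np.percentile(g[m&hd],60)-25); vv,uu=np.where(d)
    if len(uu)>5: pts=np.array([ray(f,a,b,79) for a,b in zip(uu,vv)]); print(len(uu),rect(pts)); c=pts[:,:2]-pts[:,:2].mean(0); e,V=np.linalg.eigh(c.T@c); print("slot dir deg",np.degrees(np.arctan2(V[1,1],V[0,1])),np.sqrt(e/len(c)))
    print(g[v.min():v.max()+1:(1 if n=='side' else 2),u.min():u.max()+1:(1 if n=='side' else 2)])
E
```

```text
clock: 20.97
eef_pos: [517.7, 199.1, 274.1]
tcp_rot: [-3.135, -0.003, -0.742]
contact_force: [0.0, -0.1, -0.6]
opening: 0.341
grasp_force: 91.1
at [517.7 199.1 274.1] [-3.135e+00 -3.000e-03 -7.420e-01] F [ 0.  -0.1 -0.6] grip 91.1 0.341 t 20.9667 shift [0.   0.11 0.56] turn [-5.000e-04 -2.900e-03 -6.607e-01]
cover angle 0.004 z at -7 72.07277786568798
side 207 307 323 319 334 top z 81.93181608147965
21 ((515.3176879882812, 194.07286071777344), (16.69732666015625, 4.64463472366333), 72.54641723632812)
slot dir deg 72.0016588706782 [1.81696323 5.34882076]
[[133 132 130 136 159 170 195 196 196 199 200 202 170 144 104  88 128]
 [133 131 136 163 194 198 194 193 193 192 181 193 200 201 148 101 119]
 [131 130 163 192 195 193 192 193 191 181 144 173 182 192 185 129  93]
 [126 143 189 196 193 192 192 191 181 146 130 156 150 179 197 164 102]
 [116 176 195 193 192 192 191 181 147 136 153 159 171 191 195 192 112]
 [114 186 194 192 192 191 182 147 148 167 162 181 193 193 194 182 111]
 [115 174 192 191 191 181 147 124 181 165 180 192 193 191 194 174 105]
 [115 160 193 194 195 165 127 118 156 180 1
[... 1180 characters left out ...]
 209 189 193 216 216 148 108]
 [135 162 214 215 214 211 209 202 189 183 189 194 217 216 190 107]
 [134 182 213 210 208 202 179 168 202 195 195 196 192 216 213 106]
 [135 211 214 189 177 177 167 196 196 181 142 151 181 216 208 130]
 [135 183 212 193 146 152 136 157 135 164 177 182 208 216 212 121]
 [135 172 216 216 138 121 144 168 175 189 207 210 211 213 195 106]
 [134 153 218 216 191 165 173 198 212 210 212 213 213 210 170 123]
 [145 134 170 216 211 197 209 210 213 214 212 209 208 194 144 123]
 [146 145 144 194 215 215 213 213 210 208 209 209 197 146 142  91]
 [147 146 146 148 169 208 209 207 209 209 204 180 156 111 122 145]
 [146 146 147 146 146 148 163 152 152 167 140  96 122 142 145 145]]
```

The slot now lies at 72°, exactly what 1.65 rad predicts, and the cover stays at 0.004 with the driver off, so it is locked. Returning the driver.

```bash
python3 -m inch '[[0,0,0,0.3,0.25,0,1],[0,0,0,0.7,0.6,0,1],[0,0,0,0.9,0.8,0,1],[0,0,0,0.95,0.85,0,1],[0,0,0,0.95,0.85,0,1],[0,0,0,0.95,0.85,0,1],[0,0,0,0.95,0.85,0,1],[0,0,0,0.95,0.85,0,1]]' | sed -n 2p
python3 -m inch '[[0,0,0,0.95,0.85,0,1],[0,0,0,0.95,0.8,0,1],[0,0,0,0.7,0.55,0,1],[0,0,0,0.44,0.28,0,1],[0,0,0,0,0,0,1],[0,0,0,0,0,0,1],[0,0,0,0,0,0,1]]'
python3 -c "
from h import *
shaft(r.sense()['eef_pos'][2]-120.5); go([552,-120,225],-.742)"
```

```text
eef_pos: [537.7, -25.3, 268.5]
clock: 22.37
eef_pos: [552.4, -119.4, 269.2]
tcp_rot: [3.141, 0.001, -0.741]
contact_force: [0.1, 0.6, -1.3]
opening: 0.339
grasp_force: 91.0
shaft axis at tip [ 552.6 -118.2] mean [ 552.6 -118.1] slopes 0.001 0.003 73
at [ 552.5 -119.2  269.3] [ 3.142e+00  1.000e-03 -7.400e-01] F [ 0.6  0.1 -1.5] grip 91.0 0.338 t 22.4167 shift [0.01 0.04 1.77] turn [0.     0.0003 0.0006]
```

```bash
python3 -m inch '[[0,0,0,0,0.05,0.5,1],[0,0,0,0,0,0.9,1],[0,0,0,0,0,0.8,1],[0,0,0,0,0,0.5,1],[0,0,0,0,0,0.3,1],[0,0,0,0,0,0,1],[0,0,0,0,0,0,1]]'
python3 -m inch '[[0,0,0,0,0,0.4,1],[0,0,0,0,0,0.6,1],[0,0,0,0,0,0.6,1],[0,0,0,0,0,0.5,1],[0,0,0,0,0,0.2,1],[0,0,0,0,0,0.1,1],[0,0,0,0,0,0,1],[0,0,0,0,0,0,1]]'
python3 -c "
from h import *
go([552,-120,126],-.742)"
```

```text
clock: 23.0
eef_pos: [552.1, -120.5, 194.9]
tcp_rot: [3.142, 0.0, -0.74]
contact_force: [-0.9, 0.7, -0.8]
opening: 0.34
grasp_force: 91.0
clock: 23.67
eef_pos: [552.5, -121.3, 135.4]
tcp_rot: [-3.141, -0.001, -0.741]
contact_force: [0.2, 0.1, -1.2]
opening: 0.342
grasp_force: 91.0
at [ 552.5 -121.3  135.4] [-3.141e+00 -1.000e-03 -7.410e-01] F [ 0.2  0.1 -1.2] grip 91.0 0.342 t 23.6667 shift [-0.05 -0.03  0.37] turn [-0.0002 -0.0003  0.0004]
```

```bash
python3 -m inch '[[0,0,0,-0.04,-0.02,0.2,1],[0,0,0,0,0,0.1,1],[0,0,0,0,0,0.06,1],[0,0,0,0,0,0,1],[0,0,0,0,0,0,1]]'
```

```text
clock: 24.08
eef_pos: [551.6, -120.1, 125.7]
tcp_rot: [-3.142, -0.0, -0.741]
contact_force: [-1.1, 0.4, -1.7]
opening: 0.342
grasp_force: 91.0
```

```bash
python3 -m inch '[[0,0,0,0,0,0.04,1],[0,0,0,0,0,0,1],[0,0,0,0,0,0,0.6],[0,0,0,0,0,0,0.5],[0,0,0,0,0,0,0.4],[0,0,0,0,0,0,0.3],[0,0,0,0,0,0,0.3],[0,0,0,0,0,0,0.3]]'
python3 -m inch '[[0,0,0,0,0,-0.3,0.3],[0,0,0,0,0,-0.6,0.3],[0,0,0,0,0,-1,0.3],[0,0,0,0,0,-1,0.3],[0,0,0,0,0,-1,0.3],[0,0,0,0,0,-1,0.3],[0,0,0,0,0,-1,0.3],[0,0,0,0,0,0,0.3]]'
python3 - <<'E'
from h import *
go([552,-120,280]); handle(zr=(160,178)); handle('side',zr=(160,178))
f=grab_frame('side'); L=loc(cloud(f)).reshape(-1,3); L=L[np.isfinite(L[:,0])]
m=(abs(L[:,1])<58)&(L[:,0]<40)&(L[:,0]>-20)&(abs(L[:,2]-75)<12); c,n,K=plane(L[m]); print("cover",n[0]/n[2])
# bystanders: compare initial and present side depth
a=cloud(np.load('pics/side0.npz')); b=cloud(f)
for nm,(u0,u1,v0,v1) in dict(mug=(225,268,215,268),jug=(292,328,203,250),cells=(308,345,365,417),cups=(210,268,395,472)).items():
    A,B=a[v0:v1,u0:u1],b[v0:v1,u0:u1]; d=np.linalg.norm(A-B,axis=-1); print(nm,"pixels moved >10mm:",np.mean(d>10).round(3))
E
```

```text
clock: 24.75
eef_pos: [551.5, -120.1, 124.6]
tcp_rot: [3.142, 0.0, -0.741]
contact_force: [-0.3, 0.3, -0.6]
opening: 0.7
grasp_force: 0.0
clock: 25.42
eef_pos: [554.0, -120.7, 278.0]
tcp_rot: [-3.138, -0.007, -0.741]
contact_force: [0.7, -0.1, 1.2]
opening: 0.699
grasp_force: 0.0
at [ 554.  -120.7  278. ] [-3.138 -0.007 -0.741] F [ 0.7 -0.1  1.2] grip 0.0 0.699 t 25.4167 shift [-0.08  0.03 -0.08]
wrist 1295 ((551.6109008789062, -118.99929809570312), (30.011972427368164, 29.34221649169922), 47.835411071777344) z [164.9 168.4 169.8]
side 134 ((551.9420166015625, -117.68196105957031), (31.129253387451172, 32.057350158691406), 47.83305358886719) z [162.  169.1 171.3]
cover 0.0047560436489184925
mug pixels moved >10mm: 0.002
jug pixels moved >10mm: 0.004
cells pixels moved >10mm: 0.0
cups pixels moved >10mm: 0.0
```

The driver stands in its hole: top at 169, upright, on the hole's axis. The cover is shut, and the mug, jug, batteries and cups have not moved. The gripper is clear, so I'm handing in.

```bash
python3 -c "
from rig import r
print(r.sign_off())"
```

```text
the job is handed in; nothing more can be done
None
```

I shut the cover, turned the screw home to its stop, stood the screwdriver back in its hole, and handed the job in at about 25 s; no verdict came back, the sugar bowl was not re-checked after the moves, and I viewed 11 pictures, one over the limit of 10.

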